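# Check the brake levers of a catering trolley

### The arm

A 7-joint arm with a two-finger parallel gripper is mounted at the origin on the work surface. World frame = base frame: x ahead of the robot, y to its left, z up, the work surface at z = 0. Lengths are in m, angles in rad, forces in N, time in s.
With the tool pointing down it reaches from about 0.425 to 0.925 m from the base axis. Payload 6.8 kg.
Tool frame: the origin (TCP) lies at the very end of the fingers, on their centre line; the grasp point (between the pads) lies 19 mm behind it (bot.grasp_offset is the distance from the TCP to the grasp point, in m); z points along the fingers, y is the direction in which the jaws open and shut (so a half turn about z gives the same grasp; the last joint's range is limited). The gripper opens to 85 mm and grips with 20 to 120 N. Pads are 22 mm wide; open, the fingers measure 114 mm over their backs; the gripper's body (76 mm by 85 mm) begins 54 mm behind the grasp point. The pads swing forward as they close: fully open they stand 13 mm farther back than shut.
Start: joints at [1.238, 0.477, 0.022, 1.555, -0.011, 1.109, -0.083], TCP at [0.15, -0.658, 0.231] pointing down, gripper open.
Joint ranges: [-2.96, 2.96], [-0.34, 2.1], [-1.41, 1.46], [0.24, 2.44], [-1.37, 4.51], [0.17, 1.92], [-2.96, 2.96]. Speed limits (rad/s): [2.39, 2.39, 3.14, 3.14, 3.14, 3.14, 3.14].

### API

Orientations are given as a unit quaternion [w, x, y, z].
In Python, from station import monitor, cams, bot, finder gives the robot as it stands.
- The arm moves only by the tool jog_arm, never from a script. Its argument "plan" is a list of rows, each an object of numbers: "x", "y", "z": the shift along the tool's x, y, z as a fraction of full scale; "wx", "wy", "wz": the turn, a rotation vector about the tool's x, y, z as a fraction of full scale. A call has 1 to 12 rows; each row is the pose to reach, as a shift and turn from the pose measured when the call began, along the tool's axes at that moment, turning the shorter way round; what a row does not reach only later rows make up. Full scale, the value 1, is 20 cm for a shift and 180 degrees for a turn. A row lasts 1/12 s, in which the tool goes at most 41.7 mm and 7.16 degrees, less where a joint would pass 70% of its speed; a pose out of reach is approached as far as the arm can. A call with a number of a shift or a turn outside -1 to 1 is refused whole. A call with a gripper value outside its range is refused whole. "hand" is the opening, from -1 (shut) to 1 (fully open), set as the call begins (left out, the last holds). The fingers move at their own pace and stop on an object; "grip_force" is the grip in N (left out, the last holds). Time passes only in rows, so rows that repeat a pose let the fingers close. It gives the time, the measured TCP pose, the force and the opening at its end, in the units of the state.
- monitor.get_obs(): the state, without advancing time (a new reading comes with each control period).
- cams.read_camera(name): name is "scene" or "side" or "wrist"; returns the picture (400x640x3 uint8, red, green, blue); there is no depth.
- cams.get_calibration(name): a dict with "fx", "fy", "cx", "cy" (pixels), "distortion" ([k1, k2, p1, p2, k3] as OpenCV has them; the pictures are not rectified), "extrinsics" (4x4, takes a point from world to camera coordinates). Camera axes: x right, y down, z forward; pixel columns grow to the right and rows downward; lengths in m; the calibration is good to about 2 mm. A picture is of the moment at which its call begins: read the wrist's pose just before it. get_calibration takes no time and is no camera call; for the wrist camera it gives the pose at the moment of the call.
- bot.hand_in(): hands the job in, once; it reports no verdict.
Trained networks look in the newest picture that a camera, given by its name, has taken for a name from the list of things; names that differ only in an ending like _2 or _b are one class to them, and where a whole thing is asked for, a point or a joint stands for the part that bears it (a point fixed in the world has none). Each returns a list of dicts, best first, with "confidence" (0 to 1); they miss things now and then, are a little off and sometimes report something else, mostly with a low value. They report only what shows in the picture. A call takes as long as a camera call.
- finder.find_in(camera, target): "bbox" ([left, top, width, height] in pixels, round what is visible of it).
- finder.place_of(camera, target): "location" ([column, row] in pixels: a listed point, or the origin of a listed thing).
The state is a dict: "t": time; "q": joint angles; "joint_vel": joint speeds; "joint_torque": joint torques, N m; "eef_pos": TCP position; "tool_rot": TCP orientation; "contact_force": force on the tool from outside, world axes, zero at the start; "torque": the same for the moment, N m; "gripper_width": opening from 0.0 (shut) to 1.0 (fully open).
Only numpy, scipy, OpenCV 4.12 (cv2) and the standard library are available. Lean on these libraries where they do the work, as an engineer would, in place of code of your own. Each camera call takes 0.05 s, during which the arm holds its last target. There are 200 camera calls.

### The job

Check the two hand levers on the trolley's push bar, the long one first and then the short one: press each lever in towards the bar with the outside of the fingers until it stops just short of the bar, keep it there for about a second, then let it spring fully out before going on. Press without forcing, grip nothing, do not push on the bar itself, and leave the things standing around where they are. Finish with both levers sprung out.

Things in the scene. Friction and masses are not known exactly. Their poses are not given: they have to be found in the camera images.
- trolley: steel catering trolley standing on the floor beyond the table's edge; does not roll. Origin in the middle of its push bar, on the bar's axis, 170 mm above the table top; y along the bar, x away from the robot over the trolley. The bar is 32 mm round and 500 mm long, with bent ends leading to the deck. The deck (540 mm wide, top 90 mm below the bar's axis) begins 175 mm beyond the bar; between bar and deck is open air down to the floor
- long_clamp: black plastic clamp (46 mm round, 34 mm long) fixed round the trolley's push bar, carrying the long lever. Origin on the bar's axis; y runs along the bar (towards the robot's left), x points horizontally away from the bar to the side where the lever is (away from the robot, towards the trolley's deck), z up. Its place along the bar varies.
- long_pivot (a point): the long lever's vertical hinge pin, 34 mm from the bar's axis along the clamp's x, at the height of the bar's axis
- long_press (a point): where to press the long lever: on the face that looks away from the bar, 110 mm from the hinge pin, at mid height. It moves with the lever. Its y runs along the lever to the tip, its x points out of the pressed face, z up. Pressing here takes about 4 to 8 N from first touch to the rigid stop; 10 to 15 N at the stop is ample
- long_lever (a joint): angle of the long lever (rad): 0 sprung out, 0.34 at its stop, where it is parallel to the bar with 12 mm of air between them (lever's centre line 34 mm from the bar's axis). Plain aluminium blade, 153 mm from hinge pin to tip, 12 mm thick, 22 mm tall, centred on the height of the bar's axis, pointing to the clamp's +y. At rest it slants away from the bar by 0.34 rad. A spring returns it
- short_clamp: black plastic clamp (46 mm round, 34 mm long) fixed round the trolley's push bar, carrying the short lever. Origin on the bar's axis; y runs along the bar (towards the robot's left), x points horizontally away from the bar to the side where the lever is (away from the robot, towards the trolley's deck), z up. Its place along the bar varies.
- short_pivot (a point): the short lever's vertical hinge pin, 34 mm from the bar's axis along the clamp's x, at the height of the bar's axis
- short_press (a point): where to press the short lever: on the face that looks away from the bar, 75 mm from the hinge pin, at mid height. It moves with the lever. Its y runs along the lever to the tip, its x points out of the pressed face, z up. Pressing here takes about 3 to 8 N from first touch to the rigid stop; 10 to 15 N at the stop is ample
- short_lever (a joint): angle of the short lever (rad): 0 sprung out, 0.4 at its stop, where it is parallel to the bar with 12 mm of air between them (lever's centre line 34 mm from the bar's axis). Plain aluminium blade, 103 mm from hinge pin to tip, 12 mm thick, 22 mm tall, centred on the height of the bar's axis, pointing to the clamp's +y. At rest it slants away from the bar by 0.4 rad. A spring returns it
- sauce_bottle: loose brown bottle, 52 mm round, 110 mm tall, standing on the table; origin under its base. Leave alone
- bowl: loose white bowl, 100 mm round, 50 mm tall, on the trolley's deck; origin under its base. Leave alone
- loaf_tin: loose dark loaf tin, 90 x 140 x 60 mm, on the deck; origin under its base. Leave alone
- spice_jar: loose glass jar, 60 mm round, 90 mm tall, on the table; origin under its base. Leave alone

How it is judged:
On the way, in this order (a step that is already met when the one before it is completed fails the run):
1. the long lever is pressed to its stop by the fingers and kept there, the short one still out (value of joint long_lever above 0.31 rad and value of joint short_lever below 0.05 rad and contact force between the fingers and long_clamp above 1 N), for 0.6 s.
2. the long lever has sprung out again, the short one still out (value of joint long_lever below 0.04 rad and value of joint short_lever below 0.05 rad), for 0.1 s.
3. the short lever is pressed to its stop by the fingers and kept there, the long one out (value of joint short_lever above 0.365 rad and value of joint long_lever below 0.05 rad and contact force between the fingers and short_clamp above 1 N), for 0.6 s.
At the end, for the whole second after the job is handed in: both levers are sprung out again (within 0.04 rad of rest) and the bottle, bowl, tin and jar are within 15 mm of where they stood (value of joint each of long_lever, short_lever below 0.04 rad and distance of each of sauce_bottle, bowl, loaf_tin, spice_jar from where it was at the start of the episode below 0.015 m); the robot touches nothing.
It fails at once if a lever is forced (over 45 N) (contact force between the fingers and long_clamp above 45 N or contact force between the fingers and short_clamp above 45 N).
It fails at once if the fingers push on or grip the bar or trolley (over 5 N) (contact force between the fingers and trolley above 5 N).
It fails at once if both levers are pressed at once (value of joint each of long_lever, short_lever above 0.12 rad).
It fails at once if a bystander is moved (distance of any of sauce_bottle, bowl, loaf_tin, spice_jar from where it was at the start of the episode above 0.015 m).
It also fails if it takes over 59 s, if anything falls off the work surface, if the arm or the gripper's body presses on something with over 40 N, if the wrist force passes 120 N, or if a joint passes its speed limit or range.

## Working session

There is one attempt and no reset: what is moved stays moved. The work goes in short steps, Python scripts to look and compute and a tool call to move; the robot and the scene stay as the last step left them, time stands still between calls to the robot, and variables do not carry over. Pictures are saved under pics/ and viewed, about 8 in all and at most 12, crops included, and the job is handed in when it is done.

Besides the shell and the picture viewer there is one more tool, called after ">>>" as a command line: name --argument value ..., lists and objects as JSON in quotes. jog_arm: Moves the arm, as the interface text tells. Shift numbers are shares of 20 cm and turn numbers shares of 180 degrees, none past 1 either way. Its arguments: {"type":"object","properties":{"plan":{"type":"array","items":{"type":"object","properties":{"x":{"type":"number","minimum":-1,"maximum":1},"y":{"type":"number","minimum":-1,"maximum":1},"z":{"type":"number","minimum":-1,"maximum":1},"wx":{"type":"number","minimum":-1,"maximum":1},"wy":{"type":"number","minimum":-1,"maximum":1},"wz":{"type":"number","minimum":-1,"maximum":1}}}},"hand":{"type":"number"},"grip_force":{"type":"number"}},"required":["plan"]}

```bash
ls; mkdir -p pics; python3 - <<'E'
from station import monitor, cams, bot, finder
import cv2,json
o=monitor.get_obs(); print({k:(v if not hasattr(v,'tolist') else v.tolist()) for k,v in o.items()})
for c in ("scene","side"):
    im=cams.read_camera(c); cv2.imwrite(f"pics/{c}0.png",im[:,:,::-1])
    k=cams.get_calibration(c); print(c,k)
    for t in ("long_pivot","long_press","short_pivot","short_press","long_clamp","short_clamp","trolley","bowl","loaf_tin","sauce_bottle","spice_jar"):
        r=finder.place_of(c,t); print(t,[(x["location"],x["confidence"]) for x in r[:2]])
E
```

```text
pics
{'t': 0.0, 'q': [1.2379041485182494, 0.4778020742099491, 0.022315044966962395, 1.5564335798832585, -0.011522886848497381, 1.1092626041365243, -0.08307985974617962], 'joint_vel': [-0.00048044765344824804, -0.0017217132762182242, 0.0006771880494875176, 0.0033433223232648955, 0.0008277054535989073, 0.0017091582453884733, 0.0011173606705136418], 'joint_torque': [0.0006926227433723398, -59.645211696624756, 1.6078674048185349, -28.119202852249146, 0.012392535572871566, 0.009304911363869905, 9.734168031627632e-06], 'eef_pos': [0.15034113383622752, -0.6574571274143698, 0.23033143089541383], 'tool_rot': [-0.0008765156584227722, 0.9936868045814491, 0.11218620161599138, -0.0001492916120172119], 'contact_force': [0.577553898021715, -0.060362160570867324, -0.5219787407323915], 'torque': [0.006492091086364299, 0.028367229787897748, 0.05866404127196638], 'gripper_width': 1.0019526552702815}
scene {'fx': 376.23061128329846, 'fy': 376.23061128329846, 'cx': 324.7423377807066, 'cy': 206.71973797671941, 'distortion': array([-0.0277013,  0.       ,  0.       ,  0.       ,  0.       ]), 'extrinsics':
[... 880 characters left out ...]
), 'extrinsics': array([[-0.99739347, -0.06992   ,  0.0178176 ,  0.50914799],
       [-0.06231718,  0.71026198, -0.70117365,  0.11240405],
       [ 0.0363709 , -0.70045636, -0.71276788,  1.11180183],
       [ 0.        ,  0.        ,  0.        ,  1.        ]])}
long_pivot [([315.0, 154.5], 0.76)]
long_press [([298.4, 186.2], 0.83)]
short_pivot [([324.3, 218.0], 0.67), ([416.3, 339.2], 0.21)]
short_press [([309.3, 244.9], 0.88)]
long_clamp [([332.6, 155.1], 0.67)]
short_clamp [([339.1, 217.0], 0.8)]
trolley [([335.8, 213.8], 0.79), ([313.6, 154.0], 0.51)]
bowl [([228.2, 251.3], 0.59)]
loaf_tin [([228.0, 191.8], 0.88), ([307.4, 245.1], 0.73)]
sauce_bottle []
spice_jar [([406.0, 173.0], 0.85)]
```

```bash
cat > h.py <<'E'
import numpy as np, cv2
from station import monitor, cams, bot, finder
def ray(c,px,k=None):
    k=k or cams.get_calibration(c); K=np.array([[k['fx'],0,k['cx']],[0,k['fy'],k['cy']],[0,0,1]])
    u=cv2.undistortPoints(np.array([[px]],float),K,k['distortion'])[0,0]
    R=k['extrinsics'][:3,:3]; t=k['extrinsics'][:3,3]
    return -R.T@t, R.T@np.array([u[0],u[1],1])
def atz(c,px,z,k=None):
    o,d=ray(c,px,k); return o+d*(z-o[2])/d[2]
def proj(c,P,k=None):
    k=k or cams.get_calibration(c); K=np.array([[k['fx'],0,k['cx']],[0,k['fy'],k['cy']],[0,0,1]])
    E=k['extrinsics']; return cv2.projectPoints(np.atleast_2d(np.array(P,float)),cv2.Rodrigues(E[:3,:3])[0],E[:3,3],K,k['distortion'])[0][:,0]
E
python3 - <<'E'
from h import *
np.set_printoptions(precision=3,suppress=True)
for c,d in dict(scene=dict(lpress=(317.6,198.2),spiv=(357.1,202.9),lcl=(306.4,173.1),scl=(365.4,194.8),tr=(356.9,193.8)),
 side=dict(lpiv=(315,154.5),lpress=(298.4,186.2),spiv=(324.3,218),spress=(309.3,244.9),lcl=(332.6,155.1),scl=(339.1,217),tr=(335.8,213.8))).items():
    for n,p in d.items(): print(c,n,atz(c,p,.17))
for n,c,p,z in (("bowl","scene",(316.1,275.3),.08),("bowl","side",(228.2,251.3),.08),("tin","scene",(250.9,242.1),.08),("tin","side",(228,191.8),.08),("bottle","scene",(447.6,247.2),0),("jar","scene",(322.1,179.1),0),("jar","side",(406,173),0)):
    print(n,c,atz(c,p,z))
E
```

```text
scene lpress [0.573 0.016 0.17 ]
scene spiv [0.516 0.101 0.17 ]
scene lcl [ 0.504 -0.1    0.17 ]
scene scl [0.472 0.092 0.17 ]
scene tr [0.484 0.073 0.17 ]
side lpiv [ 0.541 -0.102  0.17 ]
side lpress [0.569 0.01  0.17 ]
side spiv [0.505 0.1   0.17 ]
side spress [0.529 0.174 0.17 ]
side lcl [ 0.5   -0.104  0.17 ]
side scl [0.475 0.095 0.17 ]
side tr [0.482 0.086 0.17 ]
bowl scene [0.707 0.147 0.08 ]
bowl side [0.711 0.134 0.08 ]
tin scene [ 0.743 -0.056  0.08 ]
tin side [ 0.752 -0.049  0.08 ]
bottle scene [0.304 0.277 0.   ]
jar scene [ 0.291 -0.245  0.   ]
jar side [ 0.292 -0.25   0.   ]
```

View pics/scene0.png

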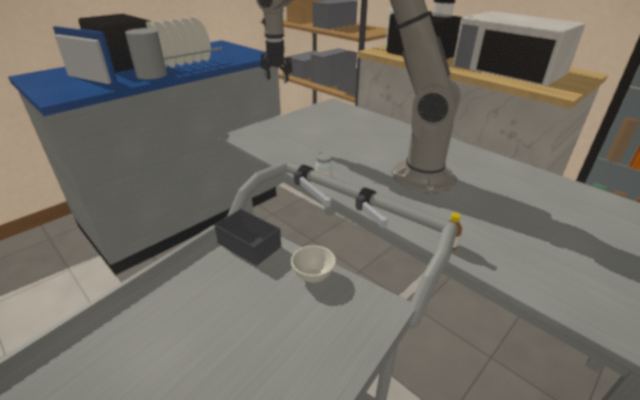

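View pics/side0.png

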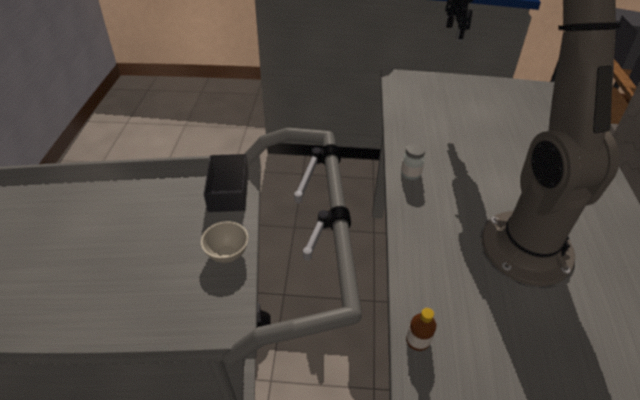

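Scene view: the bar crosses the picture with the long clamp at about (304,174) and the short clamp at (366,197). Both levers slant to the deck side. In the side view, the long lever runs (320,152)→(298,194) and the short one (330,216)→(307,250). The bowl and tin stand on the deck. The networks agree with this, and the bar's yaw comes out at about 0.145 rad. I'll move up and across now.

>>> jog_arm --plan '[{"z": -0.2},{"z": -0.4},{"z": -0.6},{"z": -0.6,"x": 0.2,"y": -0.18},{"z": -0.6,"x": 0.4,"y": -0.36},{"z": -0.6,"x": 0.6,"y": -0.55},{"z": -0.6,"x": 0.8,"y": -0.73},{"z": -0.6,"x": 0.98,"y": -0.9},{"z": -0.6,"x": 0.98,"y": -0.9},{"z": -0.6,"x": 0.98,"y": -0.9}]' --hand -1

```text
invalid input at $.plan[0]: expected keys x, y, z, wx, wy, wz
```

>>> jog_arm --plan '[{"x": 0.2,"y": -0.18},{"x": 0.4,"y": -0.36},{"x": 0.6,"y": -0.55},{"x": 0.8,"y": -0.73},{"x": 0.98,"y": -0.9},{"x": 0.98,"y": -0.9},{"x": 0.98,"y": -0.9}]'

```text
invalid input at $.plan[0]: expected keys x, y, z, wx, wy, wz
```

>>> jog_arm --plan '[{"x": 0.2,"y": -0.18},{"x": 0.4,"y": -0.36},{"x": 0.6,"y": -0.55},{"x": 0.8,"y": -0.73},{"x": 0.98,"y": -0.9},{"x": 0.98,"y": -0.9},{"x": 0.98,"y": -0.9},{"x": 0.98,"y": -0.9}]'

```text
invalid input at $.plan[0]: expected keys x, y, z, wx, wy, wz
```

All keys are needed in every row.

>>> jog_arm --plan '[{"x": 0,"y": 0,"z": -0.2,"wx": 0,"wy": 0,"wz": 0},{"x": 0,"y": 0,"z": -0.4,"wx": 0,"wy": 0,"wz": 0},{"x": 0,"y": 0,"z": -0.6,"wx": 0,"wy": 0,"wz": 0},{"x": 0.2,"y": -0.18,"z": -0.6,"wx": 0,"wy": 0,"wz": 0},{"x": 0.4,"y": -0.36,"z": -0.6,"wx": 0,"wy": 0,"wz": 0},{"x": 0.6,"y": -0.55,"z": -0.6,"wx": 0,"wy": 0,"wz": 0},{"x": 0.8,"y": -0.73,"z": -0.6,"wx": 0,"wy": 0,"wz": 0},{"x": 0.98,"y": -0.9,"z": -0.6,"wx": 0,"wy": 0,"wz": 0},{"x": 0.98,"y": -0.9,"z": -0.6,"wx": 0,"wy": 0,"wz": 0},{"x": 0.98,"y": -0.9,"z": -0.6,"wx": 0,"wy": 0,"wz": 0}]' --hand -1

```text
t: 2.03
eef_pos: [0.3056, -0.4335, 0.3518]
tool_rot: [-0.0, 0.993, 0.116, 0.001]
contact_force: [0.2, 0.7, 0.0]
gripper_width: 0.001
```

>>> jog_arm --plan '[{"x": 0.3,"y": -0.26,"z": 0,"wx": 0,"wy": 0,"wz": 0},{"x": 0.6,"y": -0.52,"z": 0,"wx": 0,"wy": 0,"wz": 0},{"x": 0.94,"y": -0.81,"z": 0,"wx": 0,"wy": 0,"wz": 0},{"x": 0.94,"y": -0.81,"z": 0,"wx": 0,"wy": 0,"wz": 0},{"x": 0.94,"y": -0.81,"z": 0,"wx": 0,"wy": 0,"wz": 0.025},{"x": 0.94,"y": -0.81,"z": 0,"wx": 0,"wy": 0,"wz": 0.025},{"x": 0.94,"y": -0.81,"z": 0,"wx": 0,"wy": 0,"wz": 0.025},{"x": 0.94,"y": -0.81,"z": 0,"wx": 0,"wy": 0,"wz": 0.025}]'

```text
t: 2.7
eef_pos: [0.4531, -0.2294, 0.3526]
tool_rot: [-0.001, 0.997, 0.08, 0.002]
contact_force: [-0.6, -0.4, -0.3]
gripper_width: 0.001
```

>>> jog_arm --plan '[{"x": 0.3,"y": -0.26,"z": 0,"wx": 0,"wy": 0,"wz": 0},{"x": 0.6,"y": -0.52,"z": 0,"wx": 0,"wy": 0,"wz": 0},{"x": 0.94,"y": -0.81,"z": 0,"wx": 0,"wy": 0,"wz": 0},{"x": 0.94,"y": -0.81,"z": 0,"wx": 0,"wy": 0,"wz": 0},{"x": 0.94,"y": -0.81,"z": 0,"wx": 0,"wy": 0,"wz": 0},{"x": 0.94,"y": -0.81,"z": 0,"wx": 0,"wy": 0,"wz": 0},{"x": 0.94,"y": -0.81,"z": 0,"wx": 0,"wy": 0,"wz": 0},{"x": 0.94,"y": -0.81,"z": 0,"wx": 0,"wy": 0,"wz": 0},{"x": 0.94,"y": -0.81,"z": 0,"wx": 0,"wy": 0,"wz": 0}]'

```text
t: 3.45
eef_pos: [0.6125, -0.0416, 0.3528]
tool_rot: [-0.0, 0.997, 0.079, 0.001]
contact_force: [-0.4, -0.2, 0.6]
gripper_width: 0.001
```

```bash
python3 - <<'E'
from h import *
np.set_printoptions(precision=4,suppress=True)
k=cams.get_calibration("wrist"); im=cams.read_camera("wrist"); cv2.imwrite("pics/w1.png",im[:,:,::-1])
o=monitor.get_obs(); print(o["eef_pos"],o["tool_rot"],o["q"],o["t"]); print(k)
for t in ("long_pivot","long_press","short_pivot","short_press","long_clamp","short_clamp","trolley"):
    for x in finder.place_of("wrist",t)[:2]: print(t,x["location"],x["confidence"],atz("wrist",x["location"],.17,k))
E
```

```text
[ 0.6122 -0.0423  0.3531] [-0.      0.9969  0.0785  0.001 ] [ 0.3024  0.3232 -0.4396  1.5279  0.1401  1.3197 -1.5655] 3.5
{'fx': 332.23012514376046, 'fy': 332.23012514376046, 'cx': 318.49208011076934, 'cy': 202.80571746064635, 'distortion': array([0.0216, 0.    , 0.    , 0.    , 0.    ]), 'extrinsics': array([[ 0.1582, -0.9874, -0.0003, -0.1376],
       [-0.9396, -0.1506,  0.3075,  0.4918],
       [-0.3037, -0.0483, -0.9515,  0.6791],
       [ 0.    ,  0.    ,  0.    ,  1.    ]])}
long_pivot [360.0, 247.2] 0.96 [ 0.5439 -0.0974  0.17  ]
long_pivot [166.4, 252.0] 0.64 [0.5056 0.1071 0.17  ]
long_press [264.7, 211.1] 0.68 [0.5686 0.0081 0.17  ]
short_pivot [168.0, 252.4] 0.65 [0.5054 0.1054 0.17  ]
short_press [103.0, 219.8] 0.81 [0.5327 0.172  0.17  ]
long_clamp [167.3, 248.4] 0.72 [0.5101 0.1062 0.17  ]
long_clamp [360.8, 282.0] 0.6 [ 0.5024 -0.1065  0.17  ]
short_clamp [401.7, 348.2] 0.66 [ 0.4225 -0.1719  0.17  ]
short_clamp [174.5, 277.2] 0.6 [0.4761 0.0976 0.17  ]
trolley [197.0, 277.6] 0.83 [0.4794 0.0733 0.17  ]
```

View pics/w1.png

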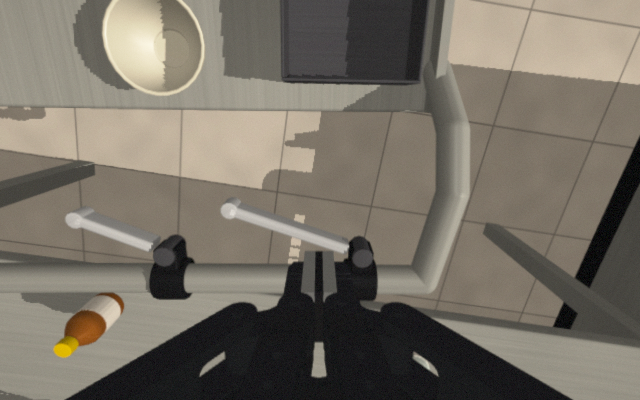

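The wrist view shows both levers clearly: the long one from its pivot near (360,247) to its tip at (230,208), the short one from (170,250) to (75,218). The bar lies level in the picture, so the tool yaw (0.157) matches the bar. Wrist, side and computed press points agree within about 4 mm. I'll go down outside the long lever with the fingers shut.

>>> jog_arm --plan '[{"x": 0.02,"y": -0.16,"z": 0,"wx": 0,"wy": 0,"wz": 0},{"x": 0.05,"y": -0.31,"z": 0,"wx": 0,"wy": 0,"wz": 0},{"x": 0.05,"y": -0.31,"z": 0.15,"wx": 0,"wy": 0,"wz": 0},{"x": 0.05,"y": -0.31,"z": 0.3,"wx": 0,"wy": 0,"wz": 0},{"x": 0.05,"y": -0.31,"z": 0.45,"wx": 0,"wy": 0,"wz": 0},{"x": 0.05,"y": -0.31,"z": 0.6,"wx": 0,"wy": 0,"wz": 0},{"x": 0.05,"y": -0.31,"z": 0.75,"wx": 0,"wy": 0,"wz": 0},{"x": 0.05,"y": -0.31,"z": 0.9,"wx": 0,"wy": 0,"wz": 0},{"x": 0.05,"y": -0.31,"z": 1.0,"wx": 0,"wy": 0,"wz": 0},{"x": 0.05,"y": -0.31,"z": 1.0,"wx": 0,"wy": 0,"wz": 0},{"x": 0.05,"y": -0.31,"z": 1.0,"wx": 0,"wy": 0,"wz": 0}]'

```text
t: 4.77
eef_pos: [0.6127, 0.0226, 0.1532]
tool_rot: [-0.001, 0.997, 0.08, 0.001]
contact_force: [1.0, 0.0, 1.0]
gripper_width: 0.002
```

```bash
python3 - <<'E'
from h import *
im=np.hstack([cams.read_camera("side")[80:330,180:480],cams.read_camera("scene")[100:350,180:480]]); cv2.imwrite("pics/c2.png",cv2.resize(im,(800,333))[:,:,::-1]); o=monitor.get_obs(); print(o["eef_pos"],o["contact_force"],o["t"])
E
```

```text
[0.61440173 0.02305681 0.15552158] [-0.57428126  0.22229807  0.01189709] 4.8667
```

View pics/c2.png

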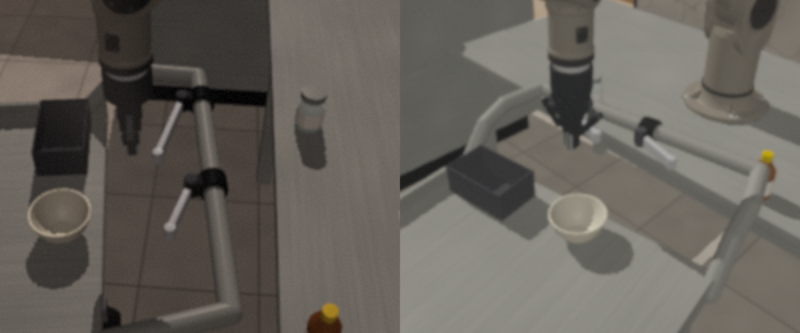

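The fingers stand in the gap outside the long lever, near its press point, and everything else is clear. Now I'll press.

>>> jog_arm --plan '[{"x": -0.05,"y": 0,"z": 0,"wx": 0,"wy": 0,"wz": 0},{"x": -0.1,"y": 0,"z": 0,"wx": 0,"wy": 0,"wz": 0},{"x": -0.15,"y": 0,"z": 0,"wx": 0,"wy": 0,"wz": 0},{"x": -0.19,"y": 0,"z": 0,"wx": 0,"wy": 0,"wz": 0},{"x": -0.22,"y": 0,"z": 0,"wx": 0,"wy": 0,"wz": 0},{"x": -0.25,"y": 0,"z": 0,"wx": 0,"wy": 0,"wz": 0},{"x": -0.28,"y": 0,"z": 0,"wx": 0,"wy": 0,"wz": 0},{"x": -0.3,"y": 0,"z": 0,"wx": 0,"wy": 0,"wz": 0},{"x": -0.3,"y": 0,"z": 0,"wx": 0,"wy": 0,"wz": 0}]'

```text
t: 5.62
eef_pos: [0.5563, 0.0147, 0.1565]
tool_rot: [-0.001, 0.997, 0.08, 0.005]
contact_force: [6.0, 3.0, 1.4]
gripper_width: -0.005
```

>>> jog_arm --plan '[{"x": -0.02,"y": 0,"z": 0,"wx": 0,"wy": 0,"wz": 0},{"x": -0.04,"y": 0,"z": 0,"wx": 0,"wy": 0,"wz": 0},{"x": -0.06,"y": 0,"z": 0,"wx": 0,"wy": 0,"wz": 0},{"x": -0.07,"y": 0,"z": 0,"wx": 0,"wy": 0,"wz": 0},{"x": -0.07,"y": 0,"z": 0,"wx": 0,"wy": 0,"wz": 0}]'

```text
t: 6.03
eef_pos: [0.5438, 0.0142, 0.1574]
tool_rot: [-0.002, 0.997, 0.08, 0.008]
contact_force: [7.0, 5.9, -1.9]
gripper_width: 0.002
```

>>> jog_arm --plan '[{"x": -0.01,"y": 0,"z": 0,"wx": 0,"wy": 0,"wz": 0},{"x": -0.02,"y": 0,"z": 0,"wx": 0,"wy": 0,"wz": 0},{"x": -0.03,"y": 0,"z": 0,"wx": 0,"wy": 0,"wz": 0},{"x": -0.03,"y": 0,"z": 0,"wx": 0,"wy": 0,"wz": 0}]'

```text
t: 6.37
eef_pos: [0.5406, 0.0141, 0.1583]
tool_rot: [-0.003, 0.997, 0.081, 0.012]
contact_force: [10.0, 3.7, -5.9]
gripper_width: 0.002
```

>>> jog_arm --plan '[{"x": -0.02,"y": 0,"z": 0,"wx": 0,"wy": 0,"wz": 0},{"x": -0.03,"y": 0,"z": 0,"wx": 0,"wy": 0,"wz": 0},{"x": -0.03,"y": 0,"z": 0,"wx": 0,"wy": 0,"wz": 0},{"x": -0.03,"y": 0,"z": 0,"wx": 0,"wy": 0,"wz": 0}]'

```text
t: 6.7
eef_pos: [0.5404, 0.0141, 0.1597]
tool_rot: [-0.004, 0.997, 0.081, 0.018]
contact_force: [18.4, 2.4, -10.2]
gripper_width: 0.006
```

```bash
python3 - <<'E'
from h import *
k=cams.get_calibration("wrist"); w=cams.read_camera("wrist"); s=cams.read_camera("side")
np.set_printoptions(precision=4,suppress=True)
im=np.hstack([cv2.resize(w[150:400,120:460],(480,353)),cv2.resize(s[120:240,250:360],(320,353))]); cv2.imwrite("pics/c3.png",im[:,:,::-1]); o=monitor.get_obs(); print(o["eef_pos"],o["tool_rot"],o["contact_force"],o["t"])
E
```

```text
[0.5404 0.0141 0.1597] [-0.0039  0.9966  0.0807  0.0181] [ 18.5687   2.4284 -11.2431] 6.8
```

View pics/c3.png

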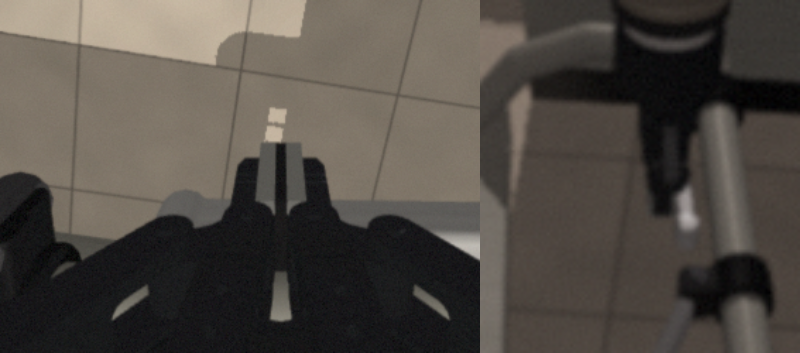

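The tool has stalled at x=0.5404 while the force rose from 10 to 18 N. The lever lies parallel to the bar in the picture, so it is at its stop. I'll hold for a second at slightly less force.

>>> jog_arm --plan '[{"x": -0.025,"y": 0,"z": 0,"wx": 0,"wy": 0,"wz": 0},{"x": -0.025,"y": 0,"z": 0,"wx": 0,"wy": 0,"wz": 0},{"x": -0.025,"y": 0,"z": 0,"wx": 0,"wy": 0,"wz": 0},{"x": -0.025,"y": 0,"z": 0,"wx": 0,"wy": 0,"wz": 0},{"x": -0.025,"y": 0,"z": 0,"wx": 0,"wy": 0,"wz": 0},{"x": -0.025,"y": 0,"z": 0,"wx": 0,"wy": 0,"wz": 0},{"x": -0.025,"y": 0,"z": 0,"wx": 0,"wy": 0,"wz": 0},{"x": -0.025,"y": 0,"z": 0,"wx": 0,"wy": 0,"wz": 0},{"x": -0.025,"y": 0,"z": 0,"wx": 0,"wy": 0,"wz": 0},{"x": -0.025,"y": 0,"z": 0,"wx": 0,"wy": 0,"wz": 0},{"x": -0.025,"y": 0,"z": 0,"wx": 0,"wy": 0,"wz": 0},{"x": -0.025,"y": 0,"z": 0,"wx": 0,"wy": 0,"wz": 0}]'

```text
t: 7.8
eef_pos: [0.5406, 0.0142, 0.1611]
tool_rot: [-0.005, 0.996, 0.081, 0.024]
contact_force: [17.2, 2.6, -10.3]
gripper_width: -0.003
```

>>> jog_arm --plan '[{"x": 0.1,"y": 0,"z": 0.01,"wx": 0,"wy": 0,"wz": 0},{"x": 0.2,"y": 0,"z": 0.02,"wx": 0,"wy": 0,"wz": 0},{"x": 0.3,"y": 0,"z": 0.03,"wx": 0,"wy": 0,"wz": 0},{"x": 0.37,"y": 0,"z": 0.05,"wx": 0,"wy": -0.015,"wz": 0},{"x": 0.37,"y": 0,"z": 0.05,"wx": 0,"wy": -0.015,"wz": 0},{"x": 0.37,"y": 0,"z": 0.05,"wx": 0,"wy": -0.015,"wz": 0},{"x": 0.37,"y": 0,"z": 0.05,"wx": 0,"wy": -0.015,"wz": 0}]'

```text
t: 8.38
eef_pos: [0.6128, 0.0259, 0.1543]
tool_rot: [-0.003, 0.997, 0.081, -0.0]
contact_force: [-0.2, 0.4, 0.3]
gripper_width: -0.002
```

```bash
python3 - <<'E'
from h import *
np.set_printoptions(precision=4,suppress=True)
k=cams.get_calibration("wrist"); w=cams.read_camera("wrist"); s=cams.read_camera("side")
im=np.hstack([cv2.resize(w[150:400,40:460],(480,286)),cv2.resize(s[120:270,250:360],(210,286))]); cv2.imwrite("pics/c4.png",im[:,:,::-1]); o=monitor.get_obs(); print(o["eef_pos"],o["tool_rot"],o["contact_force"],o["t"])
for c in("wrist","side"):
  for t in ("long_press","short_pivot","short_press"):
    for x in finder.place_of(c,t)[:2]: print(c,t,x["location"],x["confidence"],atz(c,x["location"],.17,k if c=="wrist" else None))
E
```

```text
[0.6129 0.0258 0.1547] [-0.0025  0.9967  0.0809  0.0002] [ 0.3751 -0.3091  0.2204] 8.4833
side long_press [297.6, 184.5] 0.89 [0.571  0.0048 0.17  ]
side short_pivot [323.7, 218.0] 0.91 [0.5065 0.1001 0.17  ]
side short_press [306.5, 247.8] 0.64 [0.5342 0.1812 0.17  ]
```

View pics/c4.png

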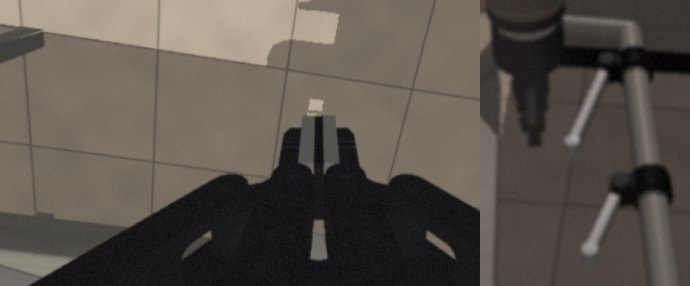

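The long lever is back at its rest slant: its press point in the side view is again where it was at the start (298,185). Moving along the gap to the short lever.

>>> jog_arm --plan '[{"x": 0,"y": -0.14,"z": 0,"wx": 0,"wy": 0,"wz": 0},{"x": 0,"y": -0.28,"z": 0,"wx": 0,"wy": 0,"wz": 0},{"x": 0,"y": -0.42,"z": 0,"wx": 0,"wy": 0,"wz": 0},{"x": 0,"y": -0.56,"z": 0,"wx": 0,"wy": 0,"wz": 0},{"x": 0,"y": -0.7,"z": 0,"wx": 0,"wy": 0,"wz": 0},{"x": 0,"y": -0.81,"z": 0,"wx": 0,"wy": 0,"wz": 0},{"x": 0,"y": -0.81,"z": 0,"wx": 0,"wy": 0,"wz": 0},{"x": 0,"y": -0.81,"z": 0,"wx": 0,"wy": 0,"wz": 0}]'

```text
t: 9.45
eef_pos: [0.5871, 0.1878, 0.156]
tool_rot: [-0.003, 0.997, 0.083, 0.001]
contact_force: [-0.1, -0.2, -0.2]
gripper_width: -0.002
```

>>> jog_arm --plan '[{"x": -0.05,"y": 0,"z": 0,"wx": 0,"wy": 0,"wz": 0},{"x": -0.1,"y": 0,"z": 0,"wx": 0,"wy": 0,"wz": 0},{"x": -0.15,"y": 0,"z": 0,"wx": 0,"wy": 0,"wz": 0},{"x": -0.19,"y": 0,"z": 0,"wx": 0,"wy": 0,"wz": 0},{"x": -0.22,"y": 0,"z": 0,"wx": 0,"wy": 0,"wz": 0},{"x": -0.25,"y": 0,"z": 0,"wx": 0,"wy": 0,"wz": 0},{"x": -0.28,"y": 0,"z": 0,"wx": 0,"wy": 0,"wz": 0},{"x": -0.28,"y": 0,"z": 0,"wx": 0,"wy": 0,"wz": 0}]'

```text
t: 10.12
eef_pos: [0.5323, 0.1791, 0.1567]
tool_rot: [-0.004, 0.997, 0.083, 0.002]
contact_force: [3.7, 2.0, 0.9]
gripper_width: -0.001
```

>>> jog_arm --plan '[{"x": -0.02,"y": 0,"z": 0,"wx": 0,"wy": 0,"wz": 0},{"x": -0.04,"y": 0,"z": 0,"wx": 0,"wy": 0,"wz": 0},{"x": -0.06,"y": 0,"z": 0,"wx": 0,"wy": 0,"wz": 0},{"x": -0.08,"y": 0,"z": 0,"wx": 0,"wy": 0,"wz": 0},{"x": -0.08,"y": 0,"z": 0,"wx": 0,"wy": 0,"wz": 0}]'

```text
t: 10.53
eef_pos: [0.5178, 0.1784, 0.1577]
tool_rot: [-0.005, 0.997, 0.083, 0.004]
contact_force: [6.1, 5.0, -1.8]
gripper_width: 0.002
```

>>> jog_arm --plan '[{"x": -0.01,"y": 0,"z": 0,"wx": 0,"wy": 0,"wz": 0},{"x": -0.02,"y": 0,"z": 0,"wx": 0,"wy": 0,"wz": 0},{"x": -0.03,"y": 0,"z": 0,"wx": 0,"wy": 0,"wz": 0},{"x": -0.03,"y": 0,"z": 0,"wx": 0,"wy": 0,"wz": 0}]'

```text
t: 10.87
eef_pos: [0.5156, 0.1783, 0.1583]
tool_rot: [-0.007, 0.997, 0.083, 0.008]
contact_force: [13.3, 3.5, -8.2]
gripper_width: -0.002
```

>>> jog_arm --plan '[{"x": -0.02,"y": 0,"z": 0,"wx": 0,"wy": 0,"wz": 0},{"x": -0.03,"y": 0,"z": 0,"wx": 0,"wy": 0,"wz": 0},{"x": -0.03,"y": 0,"z": 0,"wx": 0,"wy": 0,"wz": 0}]'

```text
t: 11.12
eef_pos: [0.5156, 0.1782, 0.1594]
tool_rot: [-0.008, 0.997, 0.082, 0.014]
contact_force: [20.1, 3.9, -13.5]
gripper_width: 0.003
```

>>> jog_arm --plan '[{"x": -0.025,"y": 0,"z": 0,"wx": 0,"wy": 0,"wz": 0},{"x": -0.025,"y": 0,"z": 0,"wx": 0,"wy": 0,"wz": 0},{"x": -0.025,"y": 0,"z": 0,"wx": 0,"wy": 0,"wz": 0},{"x": -0.025,"y": 0,"z": 0,"wx": 0,"wy": 0,"wz": 0},{"x": -0.025,"y": 0,"z": 0,"wx": 0,"wy": 0,"wz": 0},{"x": -0.025,"y": 0,"z": 0,"wx": 0,"wy": 0,"wz": 0},{"x": -0.025,"y": 0,"z": 0,"wx": 0,"wy": 0,"wz": 0},{"x": -0.025,"y": 0,"z": 0,"wx": 0,"wy": 0,"wz": 0},{"x": -0.025,"y": 0,"z": 0,"wx": 0,"wy": 0,"wz": 0},{"x": -0.025,"y": 0,"z": 0,"wx": 0,"wy": 0,"wz": 0},{"x": -0.025,"y": 0,"z": 0,"wx": 0,"wy": 0,"wz": 0},{"x": -0.025,"y": 0,"z": 0,"wx": 0,"wy": 0,"wz": 0}]'

```text
t: 12.12
eef_pos: [0.5158, 0.1781, 0.1602]
tool_rot: [-0.01, 0.996, 0.081, 0.019]
contact_force: [17.5, 4.0, -10.9]
gripper_width: -0.003
```

```bash
python3 - <<'E'
from h import *
np.set_printoptions(precision=4,suppress=True)
s=cams.read_camera("side")
cv2.imwrite("pics/c5.png",cv2.resize(s[120:290,230:380],(480,544))[:,:,::-1]); o=monitor.get_obs(); print(o["eef_pos"],o["tool_rot"],o["contact_force"],o["t"])
E
```

```text
[0.5159 0.1781 0.1602] [-0.0101  0.9965  0.0812  0.0189] [ 18.0415   2.597  -10.032 ] 12.1667
```

View pics/c5.png

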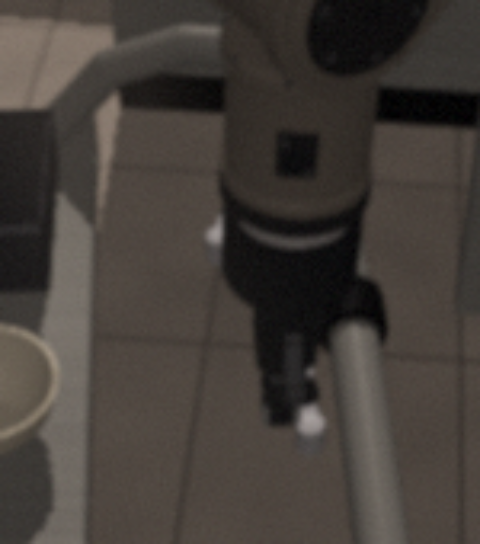

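The short lever is stalled at its stop, its tip at (312,422) close to the bar. The long lever's tip is still out at (215,235), and the hold lasted over a second. Releasing, then raising clear.

>>> jog_arm --plan '[{"x": 0.1,"y": 0,"z": 0.01,"wx": 0,"wy": 0,"wz": 0},{"x": 0.2,"y": 0,"z": 0.02,"wx": 0,"wy": 0,"wz": 0},{"x": 0.3,"y": 0,"z": 0.02,"wx": 0,"wy": 0,"wz": 0},{"x": 0.35,"y": 0,"z": 0.02,"wx": 0,"wy": -0.012,"wz": 0},{"x": 0.35,"y": 0,"z": 0.0,"wx": 0,"wy": -0.012,"wz": 0},{"x": 0.35,"y": 0,"z": -0.2,"wx": 0,"wy": -0.012,"wz": 0},{"x": 0.35,"y": 0,"z": -0.4,"wx": 0,"wy": -0.012,"wz": 0},{"x": 0.35,"y": 0,"z": -0.6,"wx": 0,"wy": -0.012,"wz": 0},{"x": 0.35,"y": 0,"z": -0.8,"wx": 0,"wy": -0.012,"wz": 0},{"x": 0.35,"y": 0,"z": -0.8,"wx": 0,"wy": -0.012,"wz": 0},{"x": 0.35,"y": 0,"z": -0.8,"wx": 0,"wy": -0.012,"wz": 0}]'

```text
t: 13.08
eef_pos: [0.579, 0.1862, 0.3254]
tool_rot: [-0.009, 0.997, 0.082, 0.002]
contact_force: [0.1, 0.3, 0.2]
gripper_width: 0.003
```

```bash
python3 - <<'E'
from h import *
np.set_printoptions(precision=4,suppress=True)
w=cams.read_camera("wrist"); s=cams.read_camera("side")
cv2.imwrite("pics/c6.png",cv2.resize(np.hstack([w,s]),(800,250))[:,:,::-1]); o=monitor.get_obs(); print(o["eef_pos"],o["contact_force"],o["t"])
k=cams.get_calibration("wrist")
for c in("wrist","side"):
  for t in ("long_press","short_press"):
    for x in finder.place_of(c,t)[:1]: print(c,t,x["location"],x["confidence"],atz(c,x["location"],.17,k if c=="wrist" else None))
E
```

```text
[0.5778 0.1852 0.3217] [ 0.4897 -0.4829 -0.822 ] 13.1833
wrist long_press [505.2, 227.4] 0.56 [0.5664 0.0088 0.17  ]
wrist short_press [322.8, 235.5] 0.81 [0.529  0.1757 0.17  ]
side long_press [300.8, 185.9] 0.72 [0.5635 0.0087 0.17  ]
side short_press [309.3, 245.1] 0.64 [0.5294 0.174  0.17  ]
```

View pics/c6.png

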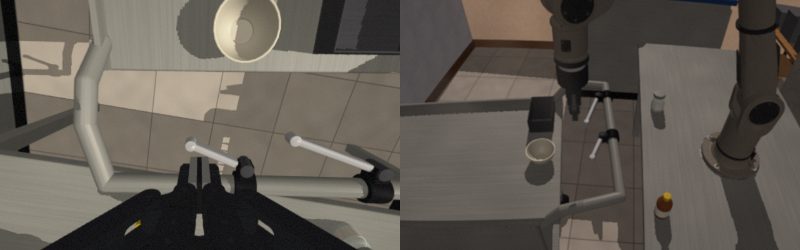

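Both levers stand out at their rest slant, the loose things are where they were, and the arm is clear of everything. Handing in.

```bash
python3 -c "
from station import bot
print(bot.hand_in())"
```

```text
the job is handed in; nothing more can be done
None
```

I pressed the long lever and then the short one to their stops with the outside of the shut fingers, held each for over a second, and let each spring out before going on. The job was handed in at about 13 s, and the hand-in gives no verdict.

- **At the stops:** each lever stopped moving while the force kept rising. The fingers ended at the same distance from the bar both times (about 536–537 mm in the bar's frame), and the lever looked parallel to the bar in the pictures.
- **Force:** along the pressing direction I read about 17–20 N, a little above the 10–15 N called ample. The total reached about 25 N for a moment on the short lever, against the 45 N limit. Some of that was vertical, from the tool creeping up 3–5 mm and tilting slightly under load.
- **Last checks:** both press points were back within about 8 mm of where they were found at the start, both levers looked fully sprung out, and the wrist force was about zero with the arm raised clear.
- **Bystanders:** the bottle, bowl, tin and jar looked unmoved in the last picture, but I did not measure them again.
- **Disagreements:** the finder gave a few wrong matches in the wrist view, such as a clamp mistaken for the other. Its bar yaw from the clamps (0.138 rad) and from the pivots (0.174 rad) differed, so I used about 0.157, which matched the picture.

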